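# Aim the recipe tablet at the platter

## Robot

A 7-joint arm with a two-finger parallel gripper is mounted at the origin on the work surface. World frame = base frame: x ahead of the robot, y to its left, z up, the work surface at z = 0. Lengths are in m, angles in rad, forces in N, time in s.
With the tool pointing down it reaches from about 0.4 to 0.85 m from the base axis. Payload 4.5 kg.
Tool frame: the origin (TCP) lies where the fingers leave the gripper's body, on its centre line; the fingertips stand 64 mm ahead of it and the grasp point (between the pads) lies 45 mm ahead of it; z points along the fingers, y is the direction in which the jaws open and shut (so a half turn about z gives the same grasp; the last joint's range is limited). The gripper opens to 88 mm and grips with 3 to 60 N. Pads are 18 mm wide; open, the fingers measure 123 mm over their backs; the gripper's body (75 mm by 187 mm) begins 45 mm behind the grasp point.
Start: joints at [1.166, 0.689, -0.195, 1.565, 0.157, 0.902, -0.215], TCP at [0.266, -0.566, 0.303] pointing down, gripper open.
Joint ranges: [-3.01, 3.01], [-0.46, 2.08], [-1.47, 1.51], [0.13, 2.56], [-1, 4.14], [0.04, 2.09], [-2.66, 2.66]. Speed limits (rad/s): [2.57, 2.57, 3.14, 3.14, 3.14, 3.14, 3.14].

## Interface

Orientations are given as a unit quaternion [x, y, z, w].
In Python, from plant import monitor, snapshot, workorder, finder gives the robot as it stands.
- The arm moves only by the tool carry_out, never from a script. Its argument "motion" is one flat list of numbers, 6 for each row, row after row: the shift along the tool's x, y, z in cm, then the turn, a rotation vector about the tool's x, y, z in rad. In form: [x, y, z, rx, ry, rz, x, y, z, rx, ry, rz, ...]. A call has 1 to 8 rows; each row shifts and turns the commanded pose from where the row before left it, along the tool's axes as they then stand; what a row does not reach is not made up. A row lasts 1/8 s, in which the tool goes at most 62.5 mm and 10.7 degrees, less where a joint would pass 70% of its speed; a pose out of reach is approached as far as the arm can. A call with a gripper value outside its range is refused whole. "hand" is the finger opening in cm, from 0 to 8.81, set as the call begins (left out, the last holds). The fingers move at their own pace and stop on an object; "grip_force" is the grip in N (left out, the last holds). Time passes only in rows, so rows that do not move let the fingers close. It gives the time, the measured TCP pose, the force and the opening at its end, in the units of the state.
- monitor.get_state(): the state, without advancing time (a new reading comes with each control period).
- snapshot(name): name is "scene" or "top" or "wrist"; returns a dict with "frame" (400x640x3 uint8, red, green, blue), "range_z" (400x640 float32, m along the optical axis (not along the pixel's ray), 0 where there is no reading), "fx", "fy", "cx", "cy" (pixels), "D" ([k1, k2, p1, p2, k3] as OpenCV has them; the pictures are not rectified), "rvec" (rotation vector, rad) and "tvec" (3), from world to camera coordinates, as OpenCV has them; the wrist camera has in their place "hand_eye" (4x4, takes a point from camera to tool coordinates, whose origin is the TCP and whose axes are the flange's). Camera axes: x right, y down, z forward; pixel columns grow to the right and rows downward; lengths in m; the calibration is good to about 2 mm. A picture is of the moment at which its call begins: read the wrist's pose just before it.
- workorder.finish_job(): hands the job in, once; it reports no verdict.
Trained networks look in a picture, given as the dict that the camera call returned (one of the last four; its "shot" number tells which), for a name from the list of things; names that differ only in an ending like _2 or _b are one class to them, and where a whole thing is asked for, a point or a joint stands for the part that bears it (a point fixed in the world has none). Each returns a list of dicts, best first, with "p" (0 to 1); they miss things now and then, are a little off and sometimes report something else, mostly with a low value. They report only what shows in the picture. A call takes as long as a camera call.
- finder.masks_of(picture, thing): "pixels" (400x640 bool, what is visible of it) and "extent" ([left, top, right, bottom] in pixels, round what is visible of it).
The state is a dict: "clock": time; "q": joint angles; "qd": joint speeds; "joint_torque": joint torques, N m; "tool_pos": TCP position; "eef_rot": TCP orientation; "contact_force": force on the tool from outside, world axes, zero at the start; "moment": the same for the moment, N m; "opening": opening from 0.0 (shut) to 1.0 (fully open).
Only numpy, scipy, OpenCV 4.12 (cv2) and the standard library are available. Lean on these libraries where they do the work, as an engineer would, in place of code of your own. Each camera call takes 0.05 s, during which the arm holds its last target. There are 200 camera calls.

## Task

The baker is about to plate brownies: swivel the large recipe tablet by its carry handle so that its screen faces the round platter of brownies, and lean the screen back to about 40 degrees from upright. Let go of it, and leave the small order screen as it is.

Things in the scene. Friction and masses are not known exactly. Their poses are not given: they have to be found in the camera images.
- tablet_hinge (a point): Centre of the large tablet's tilt hinge, 140 mm above the table, on the vertical swivel axis and above the middle of its fixed round dark steel base (160 mm across). This frame swivels with the tablet but does not tilt: its -x axis points level, the way the screen faces, y runs along the tilt axis (the tablet's width), z up.
- tablet_swivel (a joint): Swivel of the recipe tablet, a grey-cased landscape slab 250 mm wide, 175 mm tall, 14 mm thick, its middle plane 18 mm in front of the hinge, screen on its front. 0: it faces the robot (-x); grows counterclockwise seen from above (rad, stops at -1.7 and 1.7). Stays where it is left (stiffness about 0.12 N m).
- tablet_handle (a point): Middle of the tablet's carry handle: a grey round bar 14 mm thick, 120 mm long, parallel to the tilt axis, on a leg at each end, 42 mm beyond the tablet's upper edge. It is 130 mm from the hinge, straight above it when the tablet is upright, and swings back as it leans. Free all round between its legs; it can turn between fingers that pinch it.
- tablet_tilt (a joint): How far the tablet leans back: 0 when the screen is upright, growing as its upper edge goes back, away from the side the screen faces (rad; stops at -0.1 and 1.15). It stays where it is left (stiffness about 0.28 N m).
- platter: Round steel platter, 260 mm across, heaped with brownie squares to about 55 mm high, fixed to the table on one side of it; origin at the middle of its underside. On the other side lies a rectangular sheet pan of brownies, which is not meant.
- order_screen (a point): Middle of the upper edge of the small portrait order screen (85 mm wide, 155 mm tall, no handle) on its own stand, about 190 mm above the table. Not to be moved.

How it is judged:
By the outcome, as a careful person would: the job done as asked, in the order asked, and still so for the second after the job is handed in, with the robot touching nothing.
It also fails if it takes over 38 s, if anything falls off the work surface, if the arm or the gripper's body presses on something with over 40 N, if the wrist force passes 120 N, or if a joint passes its speed limit or range.

## Working session

There is one attempt and no reset: what is moved stays moved. The work goes in short steps, Python scripts to look and compute and a tool call to move; the robot and the scene stay as the last step left them, time stands still between calls to the robot, and variables do not carry over. Pictures are saved under pics/ and viewed, about 8 in all and at most 12, crops included, and the job is handed in when it is done.

Besides the shell and the picture viewer there is one more tool, called after "Call:" by a JSON object that holds its "fn" and its "kwargs", one argument or row to a line. carry_out: Moves the arm, as the interface text tells. Its arguments: {"type":"object","properties":{"motion":{"type":"array"},"hand":{"type":"number"},"grip_force":{"type":"number"}},"required":["motion"]}

```bash
mkdir -p pics; cat > h.py <<'E'
import numpy as np, cv2
from scipy.spatial.transform import Rotation as R
from plant import monitor, snapshot, workorder, finder
def cloud(s, mask):
    v,u=np.nonzero(mask&(s["range_z"]>0)); z=s["range_z"][v,u]
    K=np.array([[s["fx"],0,s["cx"]],[0,s["fy"],s["cy"]],[0,0,1]])
    n=cv2.undistortPoints(np.c_[u,v].astype(float).reshape(-1,1,2),K,np.array(s["D"])).reshape(-1,2)
    p=np.c_[n*z[:,None],z]
    if "hand_eye" in s:
        st=monitor.get_state(); H=np.array(s["hand_eye"]); p=p@H[:3,:3].T+H[:3,3]
        return R.from_quat(st["eef_rot"]).apply(p)+st["tool_pos"]
    M=cv2.Rodrigues(np.array(s["rvec"],float))[0]
    return (p-np.array(s["tvec"]).ravel())@M
E
cat > a.py <<'E'
from h import *
st=monitor.get_state(); print({k:np.round(v,3) for k,v in st.items()})
ims=[]
for c in ["scene","top"]:
    s=snapshot(c); im=s["frame"][:,:,::-1].copy()
    for t in ["tablet_hinge","tablet_handle","platter","order_screen"]:
        for d in finder.masks_of(s,t)[:2]:
            m=d["pixels"]; p=cloud(s,m)
            print(c,t,round(d["p"],2),d["extent"],m.sum(), np.round(np.median(p,0),3),np.round(np.percentile(p,[2,98],0),3).tolist() if len(p) else 0)
    ims.append(im); np.savez(c+".npz",**{k:v for k,v in s.items()})
cv2.imwrite("pics/a0.png",ims[0]);cv2.imwrite("pics/a1.png",ims[1])
E
python3 a.py
```

```text
{'clock': np.float64(0.0), 'q': array([ 1.166,  0.69 , -0.194,  1.566,  0.157,  0.902, -0.215]), 'qd': array([ 0.001,  0.002, -0.   ,  0.001, -0.002,  0.   , -0.001]), 'joint_torque': array([ 0.0000e+00, -5.2756e+01, -1.2670e+00, -1.5343e+01, -5.3000e-02,
        7.0000e-03,  0.0000e+00]), 'tool_pos': array([ 0.265, -0.565,  0.302]), 'eef_rot': array([ 0.976,  0.218, -0.   , -0.001]), 'contact_force': array([ 0.071,  0.069, -0.31 ]), 'moment': array([0.008, 0.021, 0.043]), 'opening': np.float64(1.0)}
scene tablet_hinge 0.75 [300.5, 192.4, 379.2, 225.7] 1620 [0.561 0.04  0.168] [[0.523, -0.073, 0.071], [0.594, 0.157, 0.276]]
scene tablet_hinge 0.53 [185.7, 254.7, 221.5, 268.9] 272 [ 0.697 -0.375  0.174] [[0.637, -0.421, 0.006], [0.71, -0.337, 0.194]]
scene tablet_handle 0.72 [301.3, 187.8, 379.3, 226.0] 1463 [0.558 0.037 0.178] [[0.522, -0.075, 0.069], [0.595, 0.159, 0.276]]
scene platter 0.94 [386.2, 150.9, 456.1, 213.0] 3527 [0.391 0.352 0.021] [[0.256, 0.24, 0.003], [0.492, 0.472, 0.056]]
scene order_screen 0.62 [184.9, 254.2, 221.6, 267.0] 276 [ 0.697 -0.376  0.172] [[0.609, -0.437, -0.003], [0.71, -0.337, 0.194]]
top tablet_hinge 0.71 [242.5, 167.3, 351.9, 215.0] 3027 [0.542 0.045 0.196] [[0.507, -0.072, 0.075], [0.587, 0.157, 0.274]]
top tablet_handle 0.98 [241.8, 164.8, 347.5, 220.2] 3211 [0.543 0.047 0.195] [[0.506, -0.073, 0.006], [0.597, 0.159, 0.274]]
top platter 0.82 [144.5, 213.8, 234.4, 304.6] 6333 [0.372 0.352 0.018] [[0.259, 0.242, 0.004], [0.488, 0.471, 0.054]]
top order_screen 0.68 [436.1, 134.0, 480.6, 175.1] 1176 [ 0.673 -0.374  0.134] [[0.644, -0.417, 0.008], [0.704, -0.336, 0.19]]
```

View pics/a0.png

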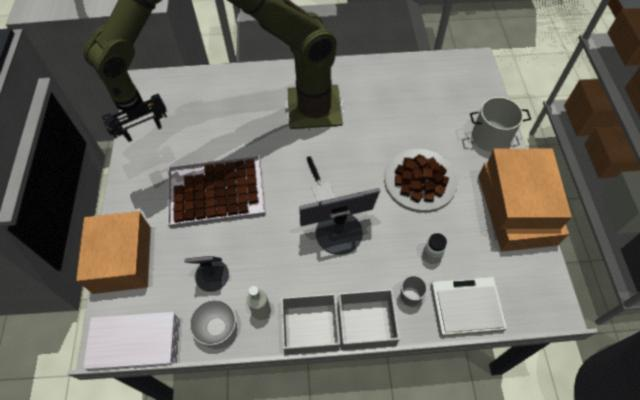

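View pics/a1.png

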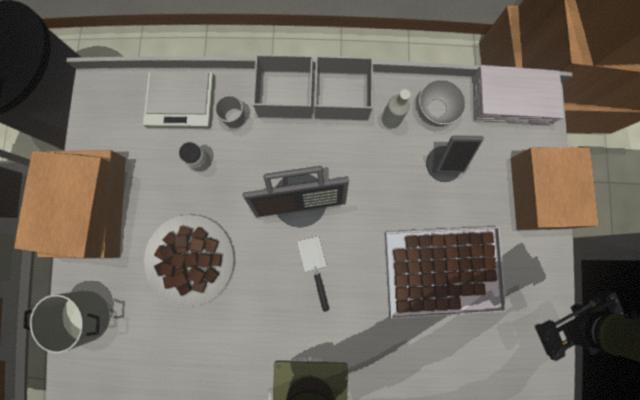

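```bash
cat > fit.py <<'E'
from h import *
from scipy.optimize import least_squares
# fit plane + handle from top camera depth in region of tablet
def tablet(s, box=(0.40,0.75,-0.15,0.25)):
    p=cloud(s,np.ones((400,640),bool))
    return p[(p[:,0]>box[0])&(p[:,0]<box[1])&(p[:,1]>box[2])&(p[:,1]<box[3])&(p[:,2]>0.03)]
if __name__=="__main__":
    for c in ["top","scene"]:
        s=dict(np.load(c+".npz")); p=tablet(s)
        h=p[p[:,2]>0.255]; print(c,len(p),len(h),"handle/top",np.round(np.median(h,0),3))
        # RANSAC screen plane
        rng=np.random.default_rng(0); best=0
        for _ in range(500):
            a=p[rng.choice(len(p),3,False)]; n=np.cross(a[1]-a[0],a[2]-a[0]); l=np.linalg.norm(n)
            if l<1e-6: continue
            n/=l; k=abs((p-a[0])@n)<0.003
            if k.sum()>best: best=k.sum(); K=k
        q=p[K]; n=np.linalg.svd(q-q.mean(0),full_matrices=False)[2][2]; n*=np.sign(-n[0])
        tilt=np.arcsin(n[2]); sw=np.arctan2(-n[1],-n[0])
        print(c,best,"n",np.round(n,3),"tilt",tilt,"swivel",sw,"ctr",q.mean(0).round(3),np.percentile(q,[1,99],0).round(3).tolist())
        for zz in np.arange(0.03,0.3,0.02):
            k=abs(p[:,2]-zz)<0.01
            if k.sum()>5: print(round(zz,2),k.sum(),np.percentile(p[k],[3,50,97],0)[:,:2].round(3).tolist())
E
python3 fit.py
```

```text
top 3177 424 handle/top [0.58  0.05  0.272]
top 2281 n [-0.965 -0.174  0.195] tilt 0.196522410140229 swivel 0.17824415112628603 ctr [0.535 0.043 0.163] [[0.502, -0.076, 0.066], [0.568, 0.162, 0.231]]
0.07 143 [[0.499, -0.076], [0.519, 0.038], [0.54, 0.156]]
0.09 193 [[0.502, -0.076], [0.521, 0.043], [0.544, 0.157]]
0.11 226 [[0.506, -0.073], [0.526, 0.039], [0.547, 0.154]]
0.13 245 [[0.51, -0.073], [0.529, 0.038], [0.551, 0.154]]
0.15 254 [[0.513, -0.071], [0.533, 0.041], [0.555, 0.157]]
0.17 270 [[0.517, -0.071], [0.537, 0.041], [0.558, 0.156]]
0.19 306 [[0.52, -0.072], [0.54, 0.048], [0.562, 0.157]]
0.21 361 [[0.524, -0.068], [0.544, 0.045], [0.566, 0.157]]
0.23 683 [[0.531, -0.069], [0.554, 0.047], [0.576, 0.16]]
0.25 90 [[0.547, -0.017], [0.567, -0.005], [0.582, 0.112]]
0.27 405 [[0.563, -0.012], [0.58, 0.05], [0.593, 0.111]]
scene 1744 224 handle/top [0.586 0.048 0.272]
scene 1074 n [-0.968 -0.173  0.181] tilt 0.1824192003900905 swivel 0.17675154326086936 ctr [0.551 0.041 0.153] [[0.517, -0.076, 0.061], [0.583, 0.164, 0.231]]
0.03 9 [[0.568, 0.035], [0.57, 0.044], [0.573, 0.057]]
0.05 27 [[0.524, -0.043], [0.569, 0.044], [0.576, 0.09]]
0.07 123 [[0.516, -0.077], [0.545, 0.04], [0.575, 0.155]]
0.09 114 [[0.52, -0.075], [0.547, 0.01], [0.573, 0.157]]
0.11 149 [[0.522, -0.074], [0.557, 0.043], [0.58, 0.154]]
0.13 159 [[0.527, -0.071], [0.558, 0.046], [0.576, 0.157]]
0.15 223 [[0.532, -0.066], [0.563, 0.043], [0.574, 0.153]]
0.17 208 [[0.534, -0.069], [0.558, 0.043], [0.574, 0.154]]
0.19 166 [[0.538, -0.072], [0.558, 0.047], [0.578, 0.159]]
0.21 142 [[0.541, -0.068], [0.562, 0.042], [0.582, 0.16]]
0.23 196 [[0.536, -0.073], [0.564, -0.017], [0.583, 0.163]]
0.25 8 [[0.554, -0.019], [0.576, -0.016], [0.591, 0.103]]
0.27 218 [[0.571, -0.011], [0.586, 0.05], [0.598, 0.11]]
```

The pictures show the following:
- **Tablet:** in the top view, at about (297,193) with its handle at (295,175). It measures swivel ≈0.178 and tilt ≈0.19, with the hinge at about (0.558, 0.045).
- **Platter:** the round platter is at (190,260), on the +y side. Its centre is about (0.374, 0.356).
- **Not to be touched:** the sheet pan is on the right, and the order screen is at (460,155).

The target swivel is about -1.03. I'm moving above the handle first.

Call:
{"fn": "carry_out", "kwargs": {
  "motion": [3.9, -3.0, -1, 0, 0, 0, 3.9, -3.0, -1, 0, 0, 0, 3.9, -3.0, -1, 0, 0, 0, 3.9, -3.0, -1, 0, 0, 0, 3.9, -3.0, -1, 0, 0, 0, 3.9, -3.0, -1, 0, 0, 0, 3.9, -3.0, -1, 0, 0, 0, 3.9, -3.0, -1, 0, 0, 0],
  "hand": 5
}}

```text
clock: 1.5
tool_pos: [0.4466, -0.2145, 0.3833]
eef_rot: [0.976, 0.218, 0.0, 0.0]
contact_force: [0.6, -0.2, 0.5]
opening: 0.569
```

Call:
{"fn": "carry_out", "kwargs": {
  "motion": [3.9, -3.0, 0, 0, 0, 0, 3.9, -3.0, 0, 0, 0, 0, 3.9, -3.0, 0, 0, 0, 0, 3.9, -3.0, 0, 0, 0, 0, 3.9, -3.0, 0, 0, 0, 0, 3.9, -3.0, 0, 0, 0, 0, 0, 0, 0, 0, 0, -0.16, 0, 0, 0, 0, 0, -0.16]
}}

```text
clock: 2.5
tool_pos: [0.5815, 0.0474, 0.3825]
eef_rot: [0.928, 0.374, -0.0, 0.0]
contact_force: [0.1, 0.7, 0.1]
opening: 0.566
```

Call:
{"fn": "carry_out", "kwargs": {
  "motion": [0, 0, 0, 0, 0, -0.165, 0, 0, 0, 0, 0, -0.165, 0, 0, 0, 0, 0, -0.165, 0, 0, 0, 0, 0, -0.165, 0, 0, 0, 0, 0, -0.165, 0, 0, 0, 0, 0, -0.165, 0, 0, 0, 0, 0, 0, 0, 0, 0, 0, 0, 0]
}}

```text
clock: 3.5
tool_pos: [0.5814, 0.0463, 0.3827]
eef_rot: [0.643, 0.766, -0.0, 0.0]
contact_force: [-0.2, -0.2, 0.9]
opening: 0.567
```

```bash
cat > w.py <<'E'
from h import *
st=monitor.get_state(); T=R.from_quat(st["eef_rot"]); X=T.as_matrix()
print(st["clock"],np.round(st["tool_pos"],4),"theta",np.arctan2(X[1,0],X[0,0]),"z",X[:,2].round(3),"q",st["q"].round(2))
s=snapshot("wrist"); p=cloud(s,np.ones((400,640),bool))
cv2.imwrite("pics/w.png",s["frame"][:,:,::-1])
h=p[(p[:,2]>0.258)&(p[:,2]<0.29)&(abs(p[:,0]-.58)<.06)&(abs(p[:,1]-.05)<.1)]
print(len(h),np.percentile(h,[2,50,98],0).round(4).tolist())
t=h[h[:,2]>np.percentile(h[:,2],60)]; c=t.mean(0); d=np.linalg.svd(t-c)[2][0]; print("top line",c.round(4),"dir",d.round(3))
E
python3 w.py
```

```text
3.5 [0.5814 0.0463 0.3827] theta 1.7459197781923947 z [ 0. -0. -1.] q [ 0.18  0.59 -0.58  1.58  0.36  1.08 -0.32]
3437 [[0.5624, 0.0096, 0.2621], [0.5798, 0.0698, 0.2726], [0.5942, 0.1145, 0.2747]]
top line [0.5805 0.0651 0.2737] dir [ 0.176 -0.984 -0.001]
```

Call:
{"fn": "carry_out", "kwargs": {
  "motion": [0.3, 0.2, 0, 0, 0, 0, 0, 0, 3.5, 0, 0, 0, 0, 0, 3.5, 0, 0, 0, 0, 0, 0, 0, 0, 0]
}}

```text
clock: 4.05
tool_pos: [0.5816, 0.0494, 0.3106]
eef_rot: [0.641, 0.767, -0.002, -0.002]
contact_force: [-0.4, -0.4, 0.3]
opening: 0.569
```

Call:
{"fn": "carry_out", "kwargs": {
  "motion": [0, 0, 0, 0, 0, 0, 0, 0, 0, 0, 0, 0, 0, 0, 0, 0, 0, 0, 0, 0, 0, 0, 0, 0, 0, 0, 0, 0, 0, 0],
  "hand": 0,
  "grip_force": 30
}}

```text
clock: 4.68
tool_pos: [0.5828, 0.0497, 0.3133]
eef_rot: [0.641, 0.767, 0.0, 0.0]
contact_force: [-1.7, -0.4, 4.7]
opening: 0.143
```

```bash
cat > plan.py <<'E'
from h import *
st=monitor.get_state(); X=R.from_quat(st["eef_rot"]).as_matrix(); th=np.arctan2(X[1,0],X[0,0])
print(st["clock"],st["tool_pos"].round(4),th,st["opening"],st["contact_force"].round(1),st["moment"].round(2))
E
python3 plan.py; python3 - <<'E'
import numpy as np
# arc in tool frame: rotate a=-1.21 in 10 rows about the axis, radius r along tool +y
for r in (.0246,):
    a=1.212/8; print("per row: chord", 2*r*np.sin(a/2), "a",a)
E
```

```text
4.675 [0.5828 0.0497 0.3133] 1.7487211279885764 0.1432138707222132 [-1.7 -0.4  4.7] [-0.06  0.27 -0.01]
per row: chord 0.003723336824917838 a 0.1515
```

Call:
{"fn": "carry_out", "kwargs": {
  "motion": [-0.187, -0.007, 0, 0, 0, 0.076, -0.187, -0.007, 0, 0, 0, 0.076, -0.187, -0.007, 0, 0, 0, 0.076, -0.187, -0.007, 0, 0, 0, 0.076, -0.187, -0.007, 0, 0, 0, 0.076, -0.187, -0.007, 0, 0, 0, 0.076, -0.187, -0.007, 0, 0, 0, 0.076, -0.187, -0.007, 0, 0, 0, 0.076]
}}

```text
clock: 5.68
tool_pos: [0.5809, 0.0356, 0.3133]
eef_rot: [0.842, 0.539, 0.0, -0.0]
contact_force: [-2.4, 0.7, 5.1]
opening: 0.14
```

```bash
python3 plan.py; cat > chk.py <<'E'
from fit import *
from scipy.optimize import least_squares
for c in ["top","scene"]:
    s=snapshot(c); cv2.imwrite(f"pics/c_{c}_{s['shot']}.png",s["frame"][:,:,::-1])
    m=finder.masks_of(s,"tablet_handle"); 
    if not m: print("none"); continue
    p=cloud(s,m[0]["pixels"]); p=p[(p[:,2]>.045)&(p[:,2]<.30)]
    rng=np.random.default_rng(0); best=0
    for _ in range(800):
        a=p[rng.choice(len(p),3,False)]; n=np.cross(a[1]-a[0],a[2]-a[0]); l=np.linalg.norm(n)
        if l<1e-6: continue
        n/=l; k=abs((p-a[0])@n)<0.003
        if k.sum()>best: best=k.sum(); K=k
    q=p[K]; n=np.linalg.svd(q-q.mean(0),full_matrices=False)[2][2]; n*=np.sign(-n[0])
    print(c,m[0]["p"],best,len(p),"tilt",np.arcsin(n[2]).round(3),"swivel",np.arctan2(-n[1],-n[0]).round(3))
E
python3 chk.py
```

```text
5.675 [0.5809 0.0356 0.3133] 1.1393875977423684 0.13956134428096442 [-2.4  0.7  5.1] [0.06 0.36 0.16]
top 0.98 458 578 tilt 0.209 swivel -0.444
none
```

Call:
{"fn": "carry_out", "kwargs": {
  "motion": [-0.187, -0.007, 0, 0, 0, 0.076, -0.187, -0.007, 0, 0, 0, 0.076, -0.187, -0.007, 0, 0, 0, 0.076, -0.187, -0.007, 0, 0, 0, 0.076, -0.187, -0.007, 0, 0, 0, 0.076, -0.187, -0.007, 0, 0, 0, 0.076, -0.187, -0.007, 0, 0, 0, 0.076, -0.187, -0.007, 0, 0, 0, 0.076]
}}

```text
clock: 6.88
tool_pos: [0.5713, 0.0247, 0.3132]
eef_rot: [0.965, 0.263, 0.001, -0.0]
contact_force: [-0.4, -0.1, 5.3]
opening: 0.142
```

Call:
{"fn": "carry_out", "kwargs": {
  "motion": [0, 0, 0, 0, 0, 0, 0, 0, 0, 0, 0, 0]
}}

```text
clock: 7.12
tool_pos: [0.5712, 0.0246, 0.3132]
eef_rot: [0.964, 0.264, 0.0, -0.0]
contact_force: [-1.5, 0.9, 5.5]
opening: 0.141
```

```bash
python3 plan.py; python3 chk.py; python3 - <<'E'
import numpy as np
t=np.linspace(.19,.70,9); print(np.c_[t,13*np.sin(t),13*np.cos(t)].round(2)); print(np.diff(13*np.sin(t)).round(2),np.diff(13*np.cos(t)).round(2))
E
```

```text
7.125 [0.5712 0.0246 0.3132] 0.5350407691129384 0.14098807959048973 [-1.5  0.9  5.5] [0.12 0.37 0.08]
none
scene 0.91 300 598 tilt 0.18 swivel -1.023
[[ 0.19  2.46 12.77]
 [ 0.25  3.26 12.58]
 [ 0.32  4.06 12.35]
 [ 0.38  4.84 12.07]
 [ 0.44  5.6  11.73]
 [ 0.51  6.33 11.35]
 [ 0.57  7.04 10.93]
 [ 0.64  7.72 10.46]
 [ 0.7   8.37  9.94]]
[0.81 0.8  0.78 0.76 0.74 0.71 0.68 0.65] [-0.18 -0.23 -0.28 -0.33 -0.38 -0.43 -0.47 -0.51]
```

Call:
{"fn": "carry_out", "kwargs": {
  "motion": [0, 0.81, 0.18, 0, 0, 0, 0, 0.8, 0.23, 0, 0, 0, 0, 0.78, 0.28, 0, 0, 0, 0, 0.76, 0.33, 0, 0, 0, 0, 0.74, 0.38, 0, 0, 0, 0, 0.71, 0.43, 0, 0, 0, 0, 0.68, 0.47, 0, 0, 0, 0, 0.65, 0.51, 0, 0, 0]
}}

```text
clock: 8.32
tool_pos: [0.6006, -0.0254, 0.2833]
eef_rot: [0.964, 0.264, -0.001, -0.002]
contact_force: [-2.8, 7.2, -1.2]
opening: 0.135
```

Call:
{"fn": "carry_out", "kwargs": {
  "motion": [0, 0, 0, 0, 0, 0, 0, 0, 0, 0, 0, 0]
}}

```text
clock: 8.57
tool_pos: [0.6004, -0.026, 0.2828]
eef_rot: [0.965, 0.264, -0.001, -0.001]
contact_force: [-1.0, 4.6, -5.0]
opening: 0.132
```

```bash
python3 plan.py; python3 chk.py; ls pics
```

```text
8.575 [ 0.6004 -0.026   0.2828] 0.5340013608339398 0.13232630626123185 [-1.   4.6 -5. ] [ 1.12  0.4  -0.02]
top 0.75 3538 3853 tilt 0.696 swivel -1.035
scene 0.76 904 1214 tilt 0.698 swivel -1.044
a0.png
a1.png
c_scene_5.png
c_scene_7.png
c_scene_9.png
c_top_4.png
c_top_6.png
c_top_8.png
w.png
```

Swivel and tilt both match the targets, so I'm opening the jaws partway (to stay clear of the tablet edge) and lifting off.

Call:
{"fn": "carry_out", "kwargs": {
  "motion": [0, 0, 0, 0, 0, 0, 0, 0, 0, 0, 0, 0, 0, 0, 0, 0, 0, 0, 0, 0, -1.5, 0, 0, 0, 0, 0, -3, 0, 0, 0, 0, 0, -4, 0, 0, 0, 0, 0, -4, 0, 0, 0],
  "hand": 3
}}

```text
clock: 9.65
tool_pos: [0.6012, -0.0271, 0.4122]
eef_rot: [0.965, 0.263, 0.001, 0.0]
contact_force: [0.4, 0.1, 0.1]
opening: 0.34
```

Call:
{"fn": "carry_out", "kwargs": {
  "motion": [5, -3, -2, 0, 0, 0, 5, -3, 0, 0, 0, 0, 0, 0, 0, 0, 0, 0, 0, 0, 0, 0, 0, 0]
}}

```text
clock: 10.15
tool_pos: [0.6568, 0.0749, 0.4302]
eef_rot: [0.965, 0.263, 0.0, 0.001]
contact_force: [-0.3, 0.5, 0.2]
opening: 0.34
```

```bash
python3 plan.py; python3 chk.py; python3 a.py | grep -E "platter|order"; ls pics
```

```text
10.15 [0.6568 0.0749 0.4302] 0.5326735850602522 0.339641154390589 [-0.3  0.5  0.2] [-0.02  0.01  0.05]
top 0.66 103 121 tilt 1.08 swivel -1.015
scene 0.9 813 1310 tilt 0.7 swivel -1.035
scene platter 0.74 [389.2, 149.2, 457.1, 209.3] 3317 [0.393 0.355 0.023] [[0.26, 0.251, 0.004], [0.49, 0.472, 0.056]]
scene order_screen 0.57 [185.3, 253.5, 222.8, 267.5] 259 [ 0.699 -0.374  0.18 ] [[0.657, -0.418, 0.064], [0.71, -0.337, 0.193]]
top order_screen 0.64 [437.2, 134.9, 484.4, 171.1] 1160 [ 0.674 -0.375  0.137] [[0.644, -0.419, 0.053], [0.704, -0.336, 0.19]]
a0.png
a1.png
c_scene_11.png
c_scene_5.png
c_scene_7.png
c_scene_9.png
c_top_10.png
c_top_4.png
c_top_6.png
c_top_8.png
w.png
```

View pics/a0.png

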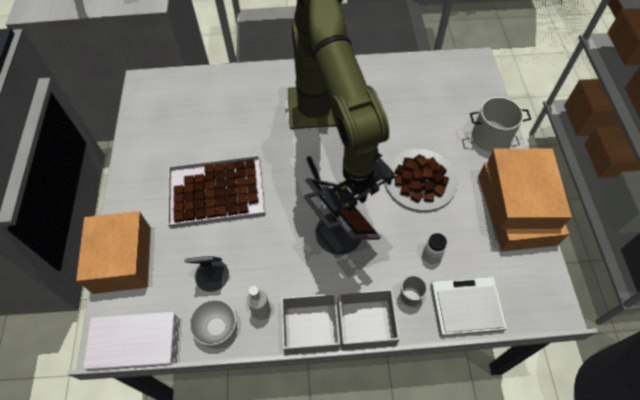

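The scene view shows the tablet at (340,215) turned towards the platter at (422,180). The gripper is clear above it, and the order screen at (205,265) hasn't moved. The top camera's outlying tilt reading rests on only about 100 pixels, because the arm blocks its view. I'm handing in the job.

```bash
python3 -c "
from plant import workorder; print(workorder.finish_job())"
```

```text
the job is handed in; nothing more can be done
None
```

The large tablet now faces the round platter and leans back about 40°. I gripped it by its handle, swivelled it from 0.18 to about -1.03 rad, tilted it, then let go and lifted clear. The job was handed in at about 10 s.

- **Before release:** both cameras agreed, with tilt 0.696 and 0.698 rad (target 0.698) and swivel -1.035 and -1.044 rad (target -1.034).
- **After release:** the scene camera read tilt 0.700 and swivel -1.035, and the force on the tool was near zero.
- **Disagreement:** the top camera read tilt 1.08 after release. I disregarded it because the arm was blocking its view and the fit used only about 100 pixels.
- **Order screen:** it sits where it started, to within about 2 mm in both cameras.

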